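# Unscrew the vegetable cutter's hub cap of unknown thread hand

### The arm

A 7-joint arm with a two-finger parallel gripper is mounted at the origin on the work surface. World frame = base frame: x ahead of the robot, y to its left, z up, the work surface at z = 0. Lengths are in m, angles in rad, forces in N, time in s.
With the tool pointing down it reaches from about 0.375 to 0.925 m from the base axis. Payload 3.1 kg.
Tool frame: the origin (TCP) lies midway between the tips of the shut fingers; the grasp point (between the pads) lies 19 mm behind it; z points along the fingers, x is the direction in which the jaws open and shut, and the axes are right-handed (so a half turn about z gives the same grasp; the last joint's range is limited). The gripper opens to 85 mm and grips with 20 to 120 N. Pads are 22 mm wide; open, the fingers measure 114 mm over their backs; the gripper's body (76 mm by 85 mm) begins 54 mm behind the grasp point. The pads swing forward as they close: fully open they stand 13 mm farther back than shut.
Start: joints at [1.026, 0.383, 0.044, 1.598, -0.018, 1.161, -0.05], TCP at [0.281, -0.586, 0.198] pointing down, gripper open.
Joint ranges: [-2.61, 2.61], [-0.41, 2.15], [-1.48, 1.57], [0, 2.5], [-1.57, 4.71], [0.05, 1.97], [-2.85, 2.85]. Speed limits (rad/s): [2.79, 2.79, 3.14, 3.14, 3.14, 3.14, 3.14].

### API

Orientations are given as a unit quaternion [w, x, y, z].
In Python, from cell import ctrl gives the robot as it stands.
- The arm moves only by the shell command python3 -m inch 'ROWS' [FORCE]. ROWS is JSON, a list of rows, each a list of 7 numbers: the turn, a rotation vector about the tool's x, y, z in degrees, then the shift along the tool's x, y, z in mm, then the finger opening in mm, from 0 to 85.4. A call has 1 to 20 rows; each row is the pose to reach, as a shift and turn from the pose commanded when the call began, along the tool's axes at that moment; what a row does not reach only later rows make up. A row lasts 1/8 s, in which the tool goes at most 62.5 mm and 10.7 degrees, less where a joint would pass 70% of its speed; a pose out of reach is approached as far as the arm can. A call with a gripper value outside its range is refused whole. The fingers move at their own pace and stop on an object; FORCE is the grip in N (left out, the last holds). Time passes only in rows, so rows that repeat a pose let the fingers close. It gives the time, the measured TCP pose, the force and the opening at its end, in the units of the state.
- ctrl.sense(): the state, without advancing time (a new reading comes with each control period).
- ctrl.snapshot(name): name is "side" or "top"; returns the picture (384x512x3 uint8, blue, green, red); there is no depth.
- ctrl.camera_info(name): a dict with "camera_matrix" (3x3 intrinsics, pixels), "distortion" ([k1, k2, p1, p2, k3] as OpenCV has them; the pictures are not rectified), "world_to_cam" (4x4, takes a point from world to camera coordinates). Camera axes: x right, y down, z forward; pixel columns grow to the right and rows downward; lengths in m; the calibration is good to about 2 mm. A picture is of the moment at which its call begins. camera_info takes no time and is no camera call.
- ctrl.hand_in(): hands the job in, once; it reports no verdict.
Trained networks look in the newest picture that a camera, given by its name, has taken for a name from the list of things; names that differ only in an ending like _2 or _b are one class to them, and where a whole thing is asked for, a point or a joint stands for the part that bears it (a point fixed in the world has none). Each returns a list of dicts, best first, with "p" (0 to 1); they miss things now and then, are a little off and sometimes report something else, mostly with a low value. They report only what shows in the picture. A call takes as long as a camera call. They do not tell look-alikes from the thing itself.
- ctrl.trace(camera, name): "mask" (384x512 bool, what is visible of it) and "box" ([left, top, right, bottom] in pixels, round what is visible of it).
- ctrl.tip_of(camera, name): "uv" ([column, row] in pixels: a listed point, or the origin of a listed thing).
The state is a dict: "clock": time; "qpos": joint angles; "dq": joint speeds; "tau": joint torques, N m; "ee_pos": TCP position; "tool_rot": TCP orientation; "force": force on the tool from outside, world axes, zero at the start; "ft_torque": the same for the moment, N m; "gripper_width": opening from 0.0 (shut) to 1.0 (fully open).
Only numpy, scipy, OpenCV 4.12 (cv2) and the standard library are available. Lean on these libraries where they do the work, as an engineer would, in place of code of your own. Each camera call takes 0.05 s, during which the arm holds its last target.

### The job

The vegetable cutter's slicing disc has to come off for washing, so take off the black hub cap with the orange grip bar: nobody remembers whether its thread is right- or left-handed, so try turning it one way and, if it stops, the other, until it comes loose. Then lift it straight up off its spindle and finish still holding it upright and still in the gripper, a few centimetres above the spindle tip; do not put it down or let go. Leave the bowls, pot, bottle and other kitchen things where they are.

Things in the scene. Friction and masses are not known exactly. Their poses are not given: they have to be found in the camera images.
- cutter: White vegetable cutter, fixed. Origin on the bench below its vertical spindle axis. Base x -95..95, y -95..215 mm, 80 high. Round the axis: steel slicing disc 164 mm across, top at 88; hub flange 64 mm across, top at 94, on which the cap stands. Motor tower at x -75..75, y 110..210 mm, top at 150.
- cap: Hub cap, 0.08 to 0.17 kg: black round skirt 54 mm across, 42 high, with an orange grip bar on top. Origin: centre of the underside, on the spindle axis. x along the bar, y across it, z up. Screwed on fully home at the start (origin 94 mm above the bench, its x within 3 degrees of the cutter's x).
- grip_bar (a point): Centre of the orange grip bar, 58 mm above the cap's underside, on its axis; axes as the cap's. The bar is 52 mm long, 14 thick, and stands upright on the cap's flat top, from 42 to 74 mm above the underside. Pinch it across its thickness from above.
- hub (a point): Centre of the hub flange's top, 94 mm above the bench; axes as the cutter's. Quick coarse thread, right-handed (loosens counter-clockwise from above) or left-handed (clockwise), differing from start to start, not visible. Turned the tightening way the cap stops dead after about 6 degrees (at most 15). Until it is loose it lifts only 2 mm.
- spindle_tip (a point): Top of the 13 mm thick steel spindle, hidden in the cap, on the axis, 130 mm above the bench. Turned the loosening way the cap runs easily without rising, is loose about 60 degrees from its start (55 to 65) and stops at about 66; it then lifts straight off. It has about 3 mm of sideways play. It is off when its underside is above this point.
- bowl_big: Steel mixing bowl, 170 mm across, 60 high; origin at the centre of its underside. Leave it alone.
- bowl_small: Steel bowl, 110 mm across, 45 high; origin at the centre of its underside. Leave it alone.
- pot: Steel pot with two side handles, 120 mm across without them, 100 high; origin at the centre of its underside. Leave it alone.
- oil_bottle: Green glass oil bottle, 60 mm across, 220 high; origin at the centre of its underside. Leave it alone.
- ring_cutter: Steel dough ring cutter, 72 mm across, 45 high; origin at the centre of its underside. Leave it alone.
- scraper: Steel dough scraper with a white grip, 110 x 120 mm, 15 high; origin at the centre of its underside. Leave it alone.
There are look-alikes about, which are no part of the job. What is shaped like the cap but blue or pink is not meant.

How it is judged:
On the way:
1. the cap, still down on its hub, has been turned at least 35 degrees from where it was locked (angle between the x axis of cap and the x axis of cutter, either way round above 0.61 rad and z of cap in the frame of cutter below 0.105 m), for 0.05 s.
At the end, for the whole second after the job is handed in: The gripper holds the cap over the spindle: its underside 10 to 200 mm above the spindle tip, within 80 mm of the spindle axis sideways, upright within 20 degrees, still, gripped by the fingers and not touching the cutter (z of cap in the frame of spindle_tip between 0.01 and 0.2 m and horizontal distance between cap and spindle_tip below 0.08 m and contact force between the fingers and cap above 1 N and contact force between cap and cutter below 0.2 N and angle between cap's own z axis and vertical below 0.35 rad and linear speed of cap below 0.03 m/s); the arm keeps its last pose, push and grip.
It fails at once if a bowl, the pot, the bottle, the ring cutter or the scraper was shifted by more than 30 mm (distance of any of bowl_big, bowl_small, pot, oil_bottle, ring_cutter, scraper from where it was at the start of the episode above 0.03 m).
It also fails if it takes over 45 s, if anything falls off the work surface, if the arm or the gripper's body presses on something with over 40 N, if the wrist force passes 120 N, or if a joint passes its speed limit or range.

## Working session

There is one attempt and no reset: what is moved stays moved. The work goes in short steps, Python scripts to look and compute and a shell command to move; the robot and the scene stay as the last step left them, time stands still between calls to the robot, and variables do not carry over. Pictures are saved under pics/ and viewed, and the job is handed in when it is done.

```bash
ls; mkdir -p pics; python3 - <<'E'
from cell import ctrl
import cv2,numpy as np
for c in("top","side"):
    im=ctrl.snapshot(c); cv2.imwrite(f"pics/{c}0.png",im)
    i=ctrl.camera_info(c); print(c,np.round(i["camera_matrix"],1).tolist(),np.round(i["distortion"],3),np.round(i["world_to_cam"],3).tolist())
    for n in("cap","grip_bar","cutter"):
        print(n,[(np.round(d["uv"],1).tolist(),round(d["p"],2)) for d in ctrl.tip_of(c,n)],[(d["box"],round(d["p"],2)) for d in ctrl.trace(c,n)])
s=ctrl.sense();print(s)
E
```

```text
pics
top [[438.0, 0.0, 261.4], [0.0, 438.0, 188.8], [0.0, 0.0, 1.0]] [-0.161  0.     0.     0.     0.   ] [[-0.016, -1.0, -0.002, -0.006], [-0.997, 0.016, -0.072, 0.54], [0.072, 0.001, -0.997, 1.694], [0.0, 0.0, 0.0, 1.0]]
cap [([259.3, 187.0], 0.69), ([268.0, 136.7], 0.62), ([311.2, 218.1], 0.42)] [([307.6, 209.7, 323.4, 222.3], 0.55), ([252.0, 177.0, 264.6, 192.9], 0.48), ([261.7, 126.7, 273.5, 142.5], 0.47)]
grip_bar [([314.7, 209.6], 0.74), ([265.8, 134.2], 0.58), ([256.9, 181.0], 0.47)] [([252.9, 177.2, 266.6, 189.5], 0.69), ([303.4, 206.6, 323.9, 223.4], 0.69), ([261.3, 127.0, 272.9, 143.4], 0.64)]
cutter [([259.7, 186.0], 0.93)] [([198.9, 153.7, 292.2, 226.2], 0.94)]
side [[370.4, 0.0, 253.1], [0.0, 370.4, 191.6], [0.0, 0.0, 1.0]] [-0.123  0.     0.     0.     0.   ] [[0.976, -0.219, 0.006, -0.523], [-0.147, -0.674, -0.724, 0.153], [0.162, 0.706, -0.69, 1.257], [0.0, 0.0, 0.0, 1.0]]
cap [([257.0, 195.8], 0.73), ([236.8, 267.2], 0.68), ([309.3, 210.8], 0.56)] [([225.1, 247.1, 244.7, 272.2], 0.81), ([248.9, 175.0, 268.4, 200.7], 0.6), ([303.6, 194.5, 323.1, 217.7], 0.54)]
grip_b
[... 262 characters left out ...]
 'qpos': array([ 1.02620473,  0.38282681,  0.04390584,  1.59785725, -0.01788461,
        1.16123597, -0.04988297]), 'dq': array([ 4.97082244e-06, -2.18909380e-03, -1.10056636e-03, -1.64038739e-03,
        6.74451088e-04,  1.73858429e-04,  2.08943109e-03]), 'tau': array([-5.09533015e-05, -4.33288479e+01,  1.02247518e+00, -2.49851811e+01,
        1.04925493e-02,  2.00138107e-03,  6.00795488e-06]), 'ee_pos': array([ 0.28087151, -0.58620642,  0.19773649]), 'tool_rot': array([ 1.17406164e-05,  8.46206957e-01, -5.32854375e-01,  3.06512410e-05]), 'force': array([-0.77742728, -0.60242776, -0.32707527]), 'ft_torque': array([-0.05390238,  0.03112284,  0.05769143]), 'gripper_width': 1.0007317339309951}
```

```bash
python3 - <<'E'
import cv2
a=cv2.imread("pics/top0.png");b=cv2.imread("pics/side0.png")
cv2.imwrite("pics/top0c.png",cv2.resize(a[110:250,180:350],None,fx=4,fy=4,interpolation=cv2.INTER_CUBIC))
cv2.imwrite("pics/side0c.png",cv2.resize(b[135:285,180:350],None,fx=4,fy=4,interpolation=cv2.INTER_CUBIC))
E
```

```text
(no output)
```

View pics/top0.png

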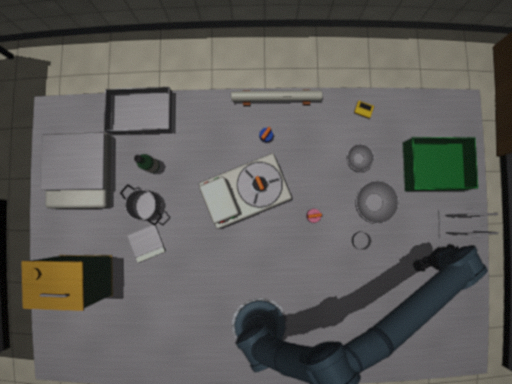

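View pics/side0.png

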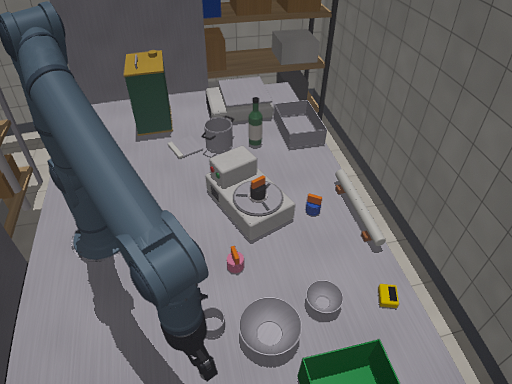

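View pics/top0c.png

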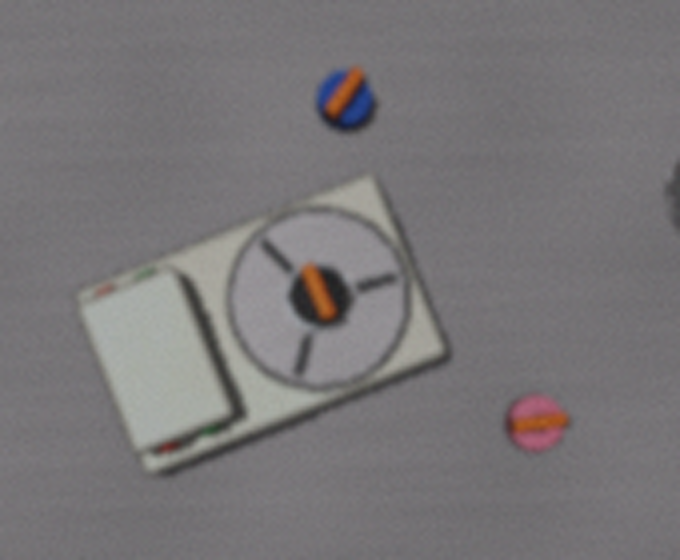

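View pics/side0c.png

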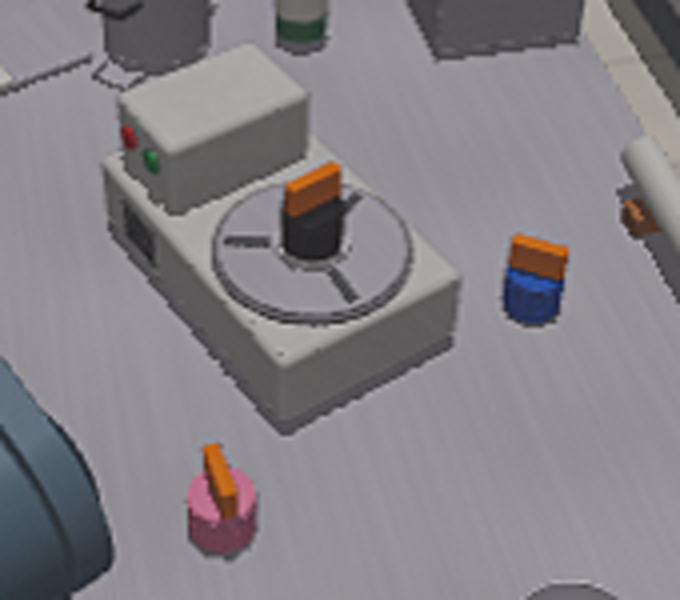

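Three caps have orange bars: black on the cutter (top ~(260,184), side ~(258,187)), blue (top (266,134)) and pink (top (314,215)). The enlarged crop shows that only the black one stands on the cutter's disc, so it is the one meant. Next I measure its position and yaw.

```bash
cat > h.py <<'E'
import cv2,numpy as np
from cell import ctrl
from scipy.spatial.transform import Rotation as R
from scipy.optimize import least_squares
def cam(c):
    i=ctrl.camera_info(c);return np.array(i["camera_matrix"]),np.array(i["distortion"]),np.array(i["world_to_cam"])
def proj(c,P):
    K,d,T=cam(c);return cv2.projectPoints(np.atleast_2d(P).astype(float),cv2.Rodrigues(T[:3,:3])[0],T[:3,3],K,d)[0][:,0]
def atz(c,uv,z):
    K,d,T=cam(c);n=cv2.undistortPoints(np.array(uv,float).reshape(-1,1,2),K,d)[:,0]
    r=np.c_[n,np.ones(len(n))]@T[:3,:3];o=-T[:3,:3].T@T[:3,3]
    return o+r*((z-o[2])/r[:,2])[:,None]
def orange(im,box):
    h=cv2.cvtColor(im,cv2.COLOR_BGR2HSV);m=((h[...,0]>4)&(h[...,0]<20)&(h[...,1]>150)&(h[...,2]>70))
    k=np.zeros_like(m);k[box[1]:box[3],box[0]:box[2]]=1;m&=k;return m
E
python3 - <<'E'
from h import *
t=cv2.imread("pics/top0.png");s=cv2.imread("pics/side0.png")
mt=orange(t,(250,172,275,200));ms=orange(s,(240,170,280,200))
v,u=np.nonzero(mt);us=np.array([[u.mean(),v.mean()]]);P=atz("top",np.c_[u,v],0.165)
c=P[:,:2].mean(0);w,V=np.linalg.eigh(np.cov((P[:,:2]-c).T));print(len(u),c,np.degrees(np.arctan2(V[1,1],V[0,1])),np.sqrt(w))
v,u=np.nonzero(ms);print("side cent",u.mean(),v.mean(),len(u),atz("side",[[u.mean(),v.mean()]],0.155))
# cutter mask fit top: edges via min area rect of bright base
m=ctrl.trace("top","cutter")[0]["mask"].astype(np.uint8)
r=cv2.minAreaRect(cv2.findContours(m,0,2)[0][0]);b=cv2.boxPoints(r);print(b)
print(np.round(atz("top",b,0.08),3))
E
```

```text
59 [ 0.55023308 -0.00803687] -157.37482149242908 [0.0045489  0.01363831]
side cent 257.77777777777777 181.93162393162393 117 [[ 0.547817   -0.01165044  0.155     ]]
[[196.04356 182.83412]
 [273.54944 151.25764]
 [292.61182 198.04704]
 [215.10593 229.62352]]
[[ 0.562  0.233  0.08 ]
 [ 0.678 -0.063  0.08 ]
 [ 0.499 -0.132  0.08 ]
 [ 0.384  0.162  0.08 ]]
```

```bash
cat >> h.py <<'E'
def togo(target,jawyaw):
    s=ctrl.sense();q=s["tool_rot"];Rm=R.from_quat([q[1],q[2],q[3],q[0]])
    x=np.array([np.cos(np.radians(jawyaw)),np.sin(np.radians(jawyaw)),0]);z=np.array([0,0,-1.]);M=R.from_matrix(np.c_[x,np.cross(z,x),z])
    print("t",round(s["clock"],2),"turn",np.round((Rm.inv()*M).as_rotvec(degrees=True),2),"shift",np.round(Rm.inv().apply(np.array(target)-s["ee_pos"])*1000,1),"q",np.round(s["qpos"],2),"F",np.round(s["force"],1),"T",np.round(s["ft_torque"],2),"w",round(s["gripper_width"],3),"pos",np.round(s["ee_pos"],4))
E
python3 -c "
from h import *
togo([.550,-.009,.25],-67.5)"
```

```text
t 0.75 turn [-0.  -0.   3.1] shift [-404.2 -492.1  -52.3] q [ 1.03  0.38  0.04  1.6  -0.02  1.16 -0.05] F [-0.3  1.1  0.1] T [ 0.04 -0.01 -0.  ] w 1.001 pos [ 0.2809 -0.5862  0.1977]
```

```bash
python3 -m inch '[[0,0,0,0,0,-50,85],[0,0,0.3,-37,-45,-52,85],[0,0,0.5,-74,-90,-52,85],[0,0,0.8,-111,-135,-52,85],[0,0,1,-148,-180,-52,85],[0,0,1.3,-185,-225,-52,85],[0,0,1.6,-222,-270,-52,85],[0,0,1.9,-259,-315,-52,85],[0,0,2.2,-296,-360,-52,85],[0,0,2.5,-333,-405,-52,85],[0,0,2.8,-370,-450,-52,85],[0,0,3,-395,-480,-52,60],[0,0,3.1,-404,-492,-52,50],[0,0,3.1,-404,-492,-52,40],[0,0,3.1,-404,-492,-52,40]]' 40; python3 - <<'E'
from h import *
togo([.550,-.009,.142],-67.5)
for c in("top","side"):cv2.imwrite(f"pics/{c}1.png",ctrl.snapshot(c))
b=cv2.imread("pics/side1.png");cv2.imwrite("pics/side1c.png",cv2.resize(b[100:250,180:350],None,fx=4,fy=4,interpolation=cv2.INTER_CUBIC))
E
```

```text
clock: 2.62
ee_pos: [0.5494, -0.0122, 0.2494]
tool_rot: [0.001, 0.83, -0.557, 0.0]
force: [0.1, 0.1, -0.0]
gripper_width: 0.47
t 2.62 turn [ 0.08 -0.06 -0.22] shift [ -2.9  -1.9 107.4] q [ 0.32  0.18 -0.42  1.76  0.08  1.22 -1.3 ] F [ 0.1  0.1 -0. ] T [-0.01  0.02 -0.02] w 0.47 pos [ 0.5494 -0.0122  0.2494]
```

View pics/side1c.png

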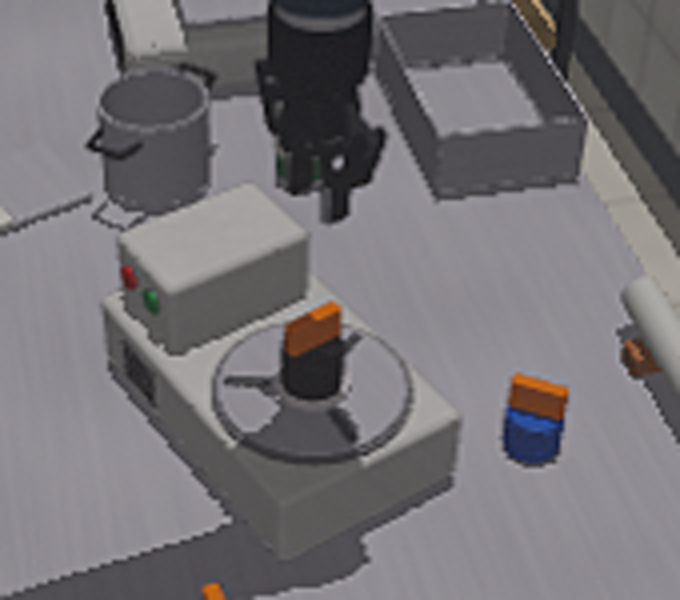

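The gripper is above the black cap, with its jaws across the bar. I'll descend partway and check the settling offset.

```bash
python3 -m inch '[[0,0,0,0,0,30,40],[0,0,0,0,0,50,40],[0,0,0,0,0,68,40],[0,0,0,0,0,68,40],[0,0,0,0,0,68,40]]'; python3 - <<'E'
from h import *
togo([.550,-.009,.142],-67.5)
b=ctrl.snapshot("side");cv2.imwrite("pics/side2c.png",cv2.resize(b[130:220,215:305],None,fx=6,fy=6,interpolation=cv2.INTER_CUBIC))
E
```

```text
clock: 3.35
ee_pos: [0.5506, -0.0095, 0.1825]
tool_rot: [-0.0, 0.831, -0.556, 0.001]
force: [0.5, 0.4, -0.0]
gripper_width: 0.47
t 3.35 turn [-0.07 -0.03 -0.03] shift [-0.8  0.4 40.5] q [ 0.31  0.24 -0.42  1.84  0.11  1.08 -1.33] F [ 0.5  0.4 -0. ] T [0.01 0.   0.  ] w 0.47 pos [ 0.5506 -0.0095  0.1825]
```

View pics/side2c.png

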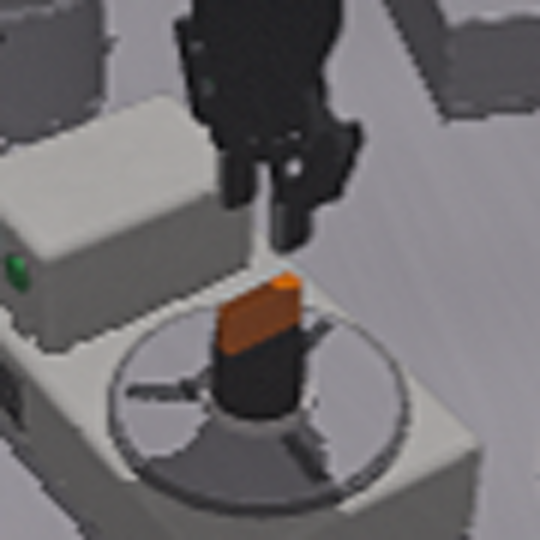

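```bash
python3 -m inch '[[0,0,0,0,0,20,40],[0,0,0,0,0,40,40],[0,0,0,0,0,40,40],[0,0,0,0,0,40,20],[0,0,0,0,0,40,0],[0,0,0,0,0,40,0],[0,0,0,0,0,40,0],[0,0,0,0,0,40,0]]' 60; python3 - <<'E'
from h import *
togo([.550,-.009,.142],-67.5)
b=ctrl.snapshot("side");cv2.imwrite("pics/side3c.png",cv2.resize(b[130:220,215:305],None,fx=6,fy=6,interpolation=cv2.INTER_CUBIC))
E
```

```text
clock: 4.4
ee_pos: [0.55, -0.0092, 0.1418]
tool_rot: [-0.0, 0.831, -0.556, 0.0]
force: [0.3, -0.2, -0.4]
gripper_width: 0.002
t 4.4 turn [-0.01 -0.    0.  ] shift [-0.2 -0.1 -0.2] q [ 0.3   0.29 -0.41  1.88  0.13  1.01 -1.35] F [ 0.3 -0.2 -0.4] T [-0.03  0.06  0.03] w 0.002 pos [ 0.55   -0.0092  0.1418]
```

View pics/side3c.png

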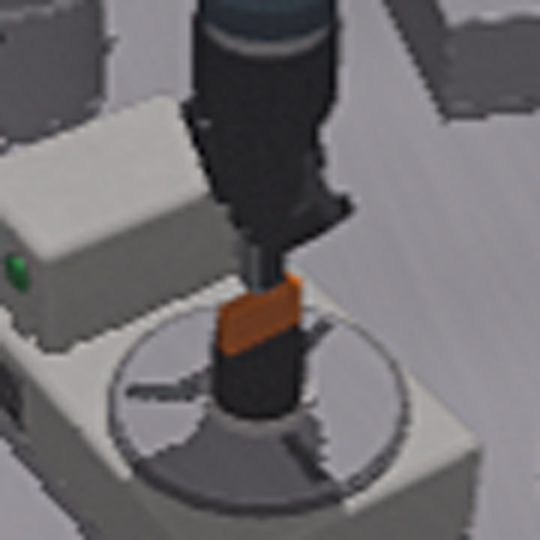

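The fingers closed to zero, so they missed the bar. I'll compare the projected model with the picture before moving.

```bash
python3 - <<'E'
from h import *
def draw(c,f,box,k,out):
    im=ctrl.snapshot(c);x0,y0,x1,y1=box
    cv2.imwrite("pics/raw_"+out,im)
    g=cv2.resize(im[y0:y1,x0:x1],None,fx=k,fy=k,interpolation=cv2.INTER_CUBIC)
    C=np.array([.550,-.009,0]);a=np.radians(22.5);X=np.array([np.cos(a),np.sin(a),0]);Y=np.array([-X[1],X[0],0])
    def pl(P,col):
        p=((proj(c,P)-[x0-.5,y0-.5])*k).astype(int);cv2.polylines(g,[p.reshape(-1,1,2)],False,col,1)
    for z in(.136,.168):
        pl([C+sx*.026*X+sy*.007*Y+[0,0,z] for sx,sy in((1,1),(1,-1),(-1,-1),(-1,1),(1,1))],(0,255,0))
    t=np.linspace(0,6.283,40)
    for r,z in((.027,.094),(.027,.136),(.082,.088)):
        pl([C+r*np.cos(q)*X+r*np.sin(q)*Y+[0,0,z] for q in t],(255,255,0))
    s=ctrl.sense()["ee_pos"];p=((proj(c,s)[0]-[x0-.5,y0-.5])*k).astype(int);cv2.drawMarker(g,tuple(map(int,p)),(0,0,255),0,20,2)
    cv2.imwrite("pics/"+out,g)
draw("side",0,(205,130,305,225),6,"m_side.png");draw("top",0,(205,140,305,230),6,"m_top.png")
E
```

```text
(no output)
```

View pics/m_side.png

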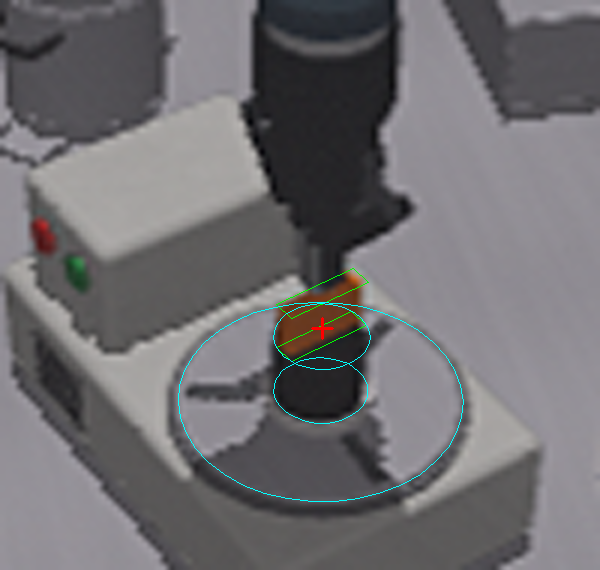

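View pics/m_top.png

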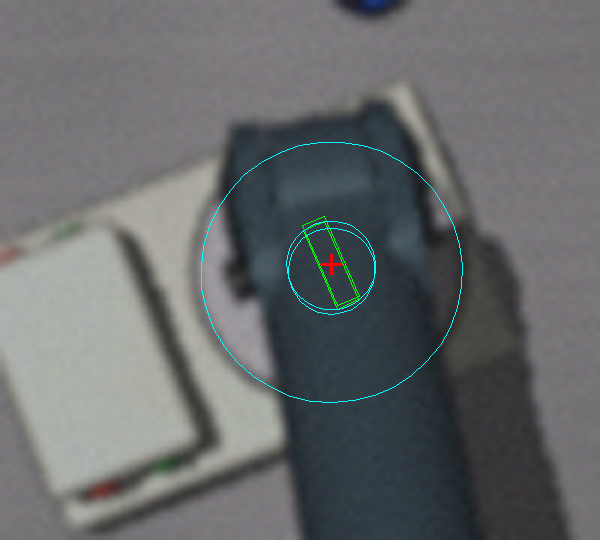

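```bash
python3 - <<'E'
from h import *
print("side2 tcp crop px",(proj("side",[.5506,-.0095,.1825])[0]-[214.5,129.5])*6)
J=np.array([.383,-.924,0])
for z in(.1825,.1925,.2025):
  for sg in(-1,1):print(z,sg,(proj("side",np.array([.5506,-.0095,z])+sg*.02*J)[0]-[214.5,129.5])*6)
b=cv2.imread("pics/raw_m_side.png");cv2.imwrite("pics/z.png",cv2.resize(b[150:210,230:290],None,fx=10,fy=10,interpolation=cv2.INTER_NEAREST))
E
```

```text
side2 tcp crop px [264.45055331 273.9444126 ]
0.1825 -1 [243.25553665 254.35876708]
0.1825 1 [286.0629095  293.92121709]
0.1925 -1 [243.42380839 240.5040432 ]
0.1925 1 [286.47938667 280.01363735]
0.2025 -1 [243.59385126 226.49540948]
0.2025 1 [286.90010729 265.94729302]
```

View pics/z.png

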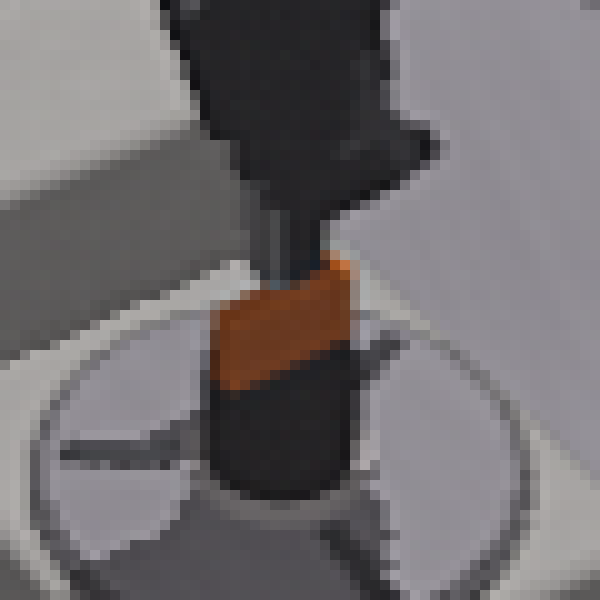

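```bash
python3 -m inch '[[0,0,0,0,0,-20,0],[0,0,0,0,0,-40,0],[0,0,0,0,0,-40,0],[0,0,0,0,0,-40,0]]'; python3 - <<'E'
from h import *
print(proj("side",[.281,-.586,.198]))
togo([.550,-.009,.142],-67.5)
b=ctrl.snapshot("side");e=ctrl.sense()["ee_pos"]
K=8;g=cv2.resize(b[120:195,220:300],None,fx=K,fy=K,interpolation=cv2.INTER_CUBIC)
for dz,c in((0,(0,0,255)),(.019,(0,255,0)),(.073,(255,255,0))):
    p=(proj("side",e+[0,0,dz])[0]-[219.5,119.5])*K;cv2.drawMarker(g,(int(p[0]),int(p[1])),c,0,16,2)
cv2.imwrite("pics/up.png",g)
b=cv2.imread("pics/side0.png");cv2.imwrite("pics/s0f.png",cv2.resize(b[304:384,170:250],None,fx=6,fy=6,interpolation=cv2.INTER_CUBIC))
E
```

```text
clock: 5.05
ee_pos: [0.5495, -0.0093, 0.181]
tool_rot: [0.0, 0.831, -0.556, -0.0]
force: [-0.7, 0.1, -0.8]
gripper_width: -0.002
[[196.40651988 364.65850121]]
t 5.05 turn [0.06 0.02 0.  ] shift [-0.1 -0.7 39. ] q [ 0.31  0.24 -0.42  1.84  0.11  1.08 -1.33] F [-0.7  0.1 -0.8] T [-0.02  0.02 -0.01] w -0.002 pos [ 0.5495 -0.0093  0.181 ]
```

View pics/up.png

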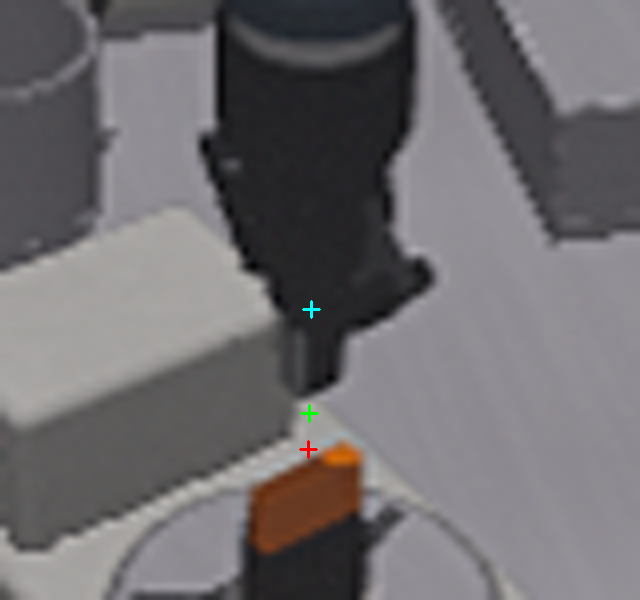

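View pics/s0f.png

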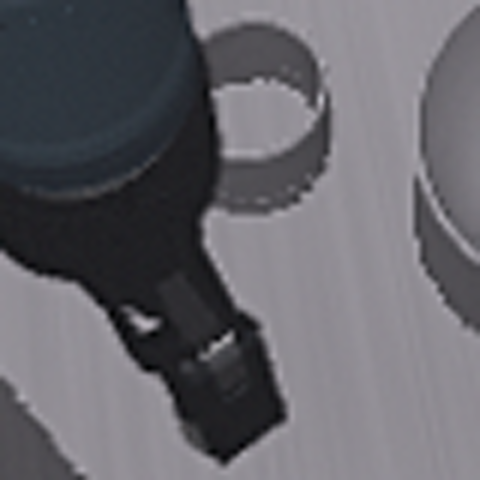

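```bash
python3 - <<'E'
from h import *
e=np.array([.2809,-.5862,.1977]);J=np.array([.432,-.902,0])
for r in (.043,.057):
  for dz in(0,.013,.03,.04):print(r,dz,proj("side",e+r*J+[0,0,dz])[0].round(1),proj("top",e+r*J+[0,0,dz])[0].round(1),proj("top",e-r*J+[0,0,dz])[0].round(1))
a=cv2.imread("pics/top0.png");cv2.imwrite("pics/t0f.png",cv2.resize(a[220:300,390:490],None,fx=6,fy=6,interpolation=cv2.INTER_CUBIC))
# base: known location
for c in("top","side"):print(c,proj(c,[[0,0,0],[0,0,.1]]).round(1).tolist())
E
```

```text
0.043 0 [207.8 381.2] [433.2 249.6] [412.6 260.8]
0.043 0.013 [207.3 379. ] [434.5 249.8] [413.9 261.1]
0.043 0.03 [206.5 376.1] [436.4 250.1] [415.5 261.6]
0.043 0.04 [206.  374.4] [437.5 250.3] [416.5 261.8]
0.057 0 [211.7 386.7] [436.5 247.8] [409.2 262.6]
0.057 0.013 [211.2 384.6] [437.9 248. ] [410.4 263. ]
0.057 0.03 [210.5 381.7] [439.7 248.3] [412.1 263.4]
0.057 0.04 [210.1 380. ] [440.9 248.5] [413.  263.7]
top [[259.8, 326.1], [259.7, 332.5]]
side [[102.7, 235.6], [94.4, 216.0]]
```

View pics/t0f.png

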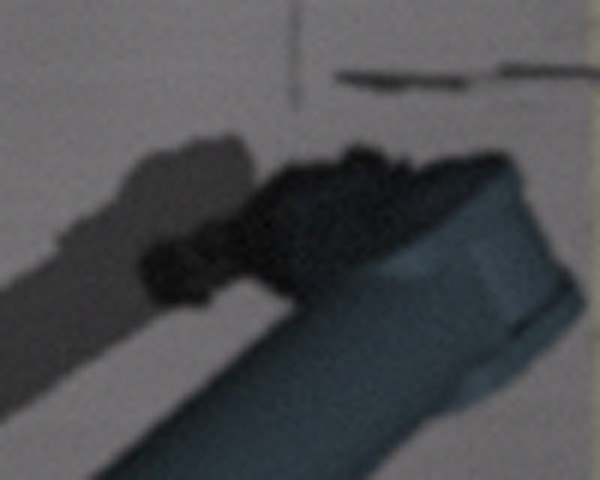

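The cap model fits the picture to within about 2 mm, but the fingertips show about 29 mm higher than the reported TCP. A gentle closed-finger touch on the bar top will tell whether that offset is in height or sideways.

```bash
python3 -m inch '[[0,0,0,0,0,20,0],[0,0,0,0,0,38,0],[0,0,0,0,0,40,0],[0,0,0,0,0,42,0],[0,0,0,0,0,44,0],[0,0,0,0,0,44,0]]' 40; python3 -m inch '[[0,0,0,0,0,1,0],[0,0,0,0,0,2,0],[0,0,0,0,0,3,0],[0,0,0,0,0,3,0]]'
```

```text
clock: 5.85
ee_pos: [0.5504, -0.0092, 0.1381]
tool_rot: [-0.0, 0.831, -0.556, 0.0]
force: [-0.2, 0.8, -0.5]
gripper_width: 0.002
clock: 6.35
ee_pos: [0.55, -0.0093, 0.1347]
tool_rot: [-0.0, 0.831, -0.556, 0.0]
force: [0.2, 0.4, 0.5]
gripper_width: -0.003
```

```bash
python3 -m inch '[[0,0,0,0,0,1,0],[0,0,0,0,0,2,0],[0,0,0,0,0,3,0],[0,0,0,0,0,3,0]]'; python3 - <<'E'
from h import *
b=ctrl.snapshot("side");cv2.imwrite("pics/z2.png",cv2.resize(b[150:210,230:290],None,fx=10,fy=10,interpolation=cv2.INTER_NEAREST))
E
```

```text
clock: 6.85
ee_pos: [0.5506, -0.0092, 0.1346]
tool_rot: [0.0, 0.831, -0.556, 0.001]
force: [-4.7, 0.6, 12.5]
gripper_width: -0.003
```

View pics/z2.png

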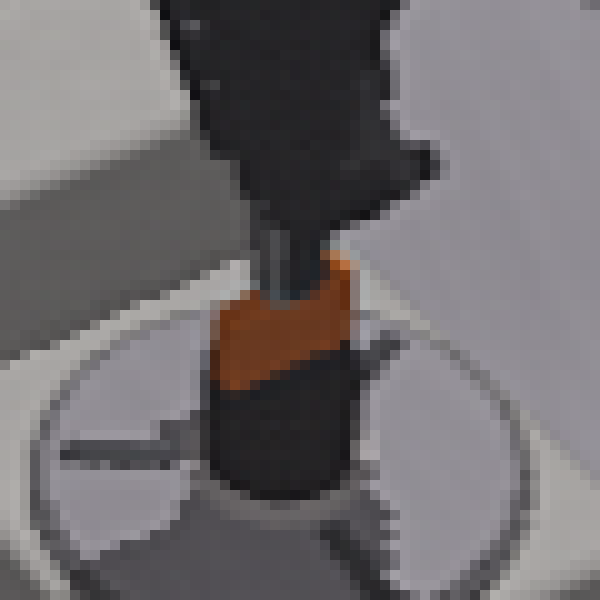

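The touch came at a reported z of 0.135 with the bar top at 0.168, so the offset is in height: the real tips sit about 33 mm above the reported TCP. I'll go up, open, and descend to a reported z of about 0.112.

```bash
python3 -m inch '[[0,0,0,0,0,-15,0],[0,0,0,0,0,-30,45],[0,0,0,0,0,-30,45],[0,0,0,0,0,-30,45],[0,0,0,0,0,-10,45],[0,0,0,0,0,5,45],[0,0,0,0,0,10,45],[0,0,0,0,0,10,45]]'; python3 -m inch '[[0,0,0,0,0,5,45],[0,0,0,0,0,10,45],[0,0,0,0,0,10,45]]'; python3 - <<'E'
from h import *
b=ctrl.snapshot("side");cv2.imwrite("pics/z3.png",cv2.resize(b[150:210,230:290],None,fx=10,fy=10,interpolation=cv2.INTER_NEAREST))
E
```

```text
clock: 7.9
ee_pos: [0.5495, -0.0092, 0.121]
tool_rot: [0.0, 0.831, -0.556, -0.001]
force: [-0.6, 0.2, 0.3]
gripper_width: 0.528
clock: 8.28
ee_pos: [0.5496, -0.0093, 0.1113]
tool_rot: [0.0, 0.831, -0.556, -0.0]
force: [0.5, -0.0, 0.6]
gripper_width: 0.525
```

View pics/z3.png

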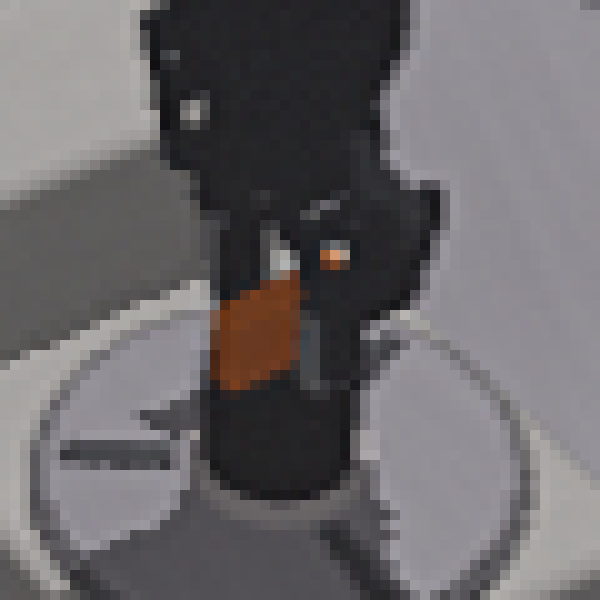

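Now the fingers straddle the bar. The near finger is in front of it at crop (330,330) and the far one behind. I'll close.

```bash
python3 -m inch '[[0,0,0,0,0,0,25],[0,0,0,0,0,0,5],[0,0,0,0,0,0,0],[0,0,0,0,0,0,0],[0,0,0,0,0,0,0]]' 60; python3 - <<'E'
from h import *
togo([.550,-.009,.111],-67.5)
b=ctrl.snapshot("side");cv2.imwrite("pics/z4.png",cv2.resize(b[150:210,230:290],None,fx=10,fy=10,interpolation=cv2.INTER_NEAREST))
E
```

```text
clock: 8.95
ee_pos: [0.5502, -0.0091, 0.1119]
tool_rot: [-0.0, 0.832, -0.555, 0.0]
force: [0.0, 0.1, 1.1]
gripper_width: 0.15
t 8.95 turn [-0.02 -0.    0.01] shift [-0.2  0.1  0.9] q [ 0.29  0.32 -0.41  1.9   0.15  0.95 -1.36] F [0.  0.1 1.1] T [ 0.09 -0.02 -0.01] w 0.15 pos [ 0.5502 -0.0091  0.1119]
```

View pics/z4.png

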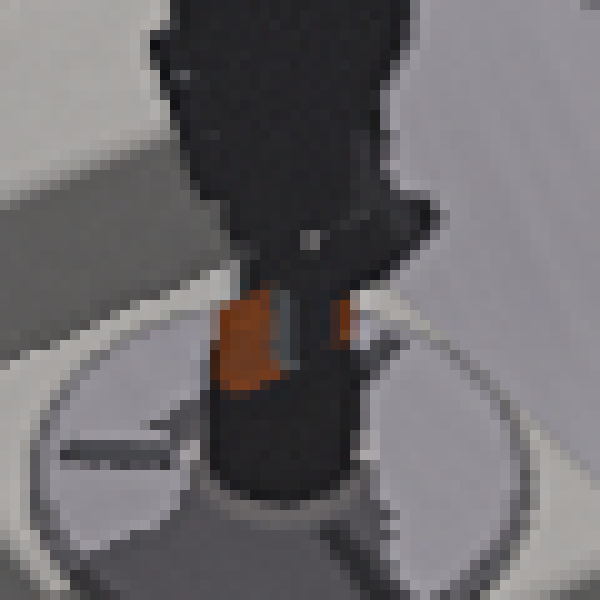

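```bash
python3 -m inch '[[0,0,-3,0,0,0,0],[0,0,-6,0,0,0,0],[0,0,-9,0,0,0,0],[0,0,-9,0,0,0,0]]'; python3 -c "
from h import *
togo([.550,-.009,.111],-67.5)"
```

```text
clock: 9.5
ee_pos: [0.5504, -0.009, 0.1119]
tool_rot: [-0.001, 0.872, -0.49, 0.0]
force: [0.7, 1.4, 1.0]
gripper_width: 0.15
t 9.5 turn [-0.08  0.05  8.79] shift [-0.2  0.4  0.9] q [ 0.32  0.33 -0.43  1.9   0.16  0.95 -1.22] F [0.7 1.4 1. ] T [ 0.26 -0.15 -0.7 ] w 0.15 pos [ 0.5504 -0.009   0.1119]
```

```bash
python3 -m inch '[[0,0,-3,0,0,0,0],[0,0,-5,0,0,0,0],[0,0,-5,0,0,0,0]]'; python3 -c "
from h import *
togo([.550,-.009,.111],-67.5)"
```

```text
clock: 9.88
ee_pos: [0.5506, -0.0089, 0.1119]
tool_rot: [-0.001, 0.892, -0.452, 0.0]
force: [1.8, 2.0, -0.2]
gripper_width: 0.149
t 9.88 turn [-0.1   0.05 13.76] shift [-0.3  0.5  0.9] q [ 0.33  0.33 -0.45  1.9   0.17  0.95 -1.14] F [ 1.8  2.  -0.2] T [ 0.5  -0.35 -1.7 ] w 0.149 pos [ 0.5506 -0.0089  0.1119]
```

The resisting torque rises steadily with angle (0.7 then 1.7 N m), so this looks like the stop. I'll turn the other way.

```bash
python3 -m inch '[[0,0,7,0,0,0,0],[0,0,14,0,0,0,0],[0,0,20,0,0,0,0],[0,0,27,0,0,0,0],[0,0,34,0,0,0,0],[0,0,34,0,0,0,0]]'; python3 - <<'E'
from h import *
togo([.550,-.009,.111],-67.5)
b=ctrl.snapshot("side");cv2.imwrite("pics/z5.png",cv2.resize(b[150:210,230:290],None,fx=10,fy=10,interpolation=cv2.INTER_NEAREST))
E
```

```text
clock: 10.62
ee_pos: [0.5498, -0.0099, 0.1118]
tool_rot: [0.001, 0.725, -0.689, 0.001]
force: [0.3, -0.3, 1.4]
gripper_width: 0.147
t 10.62 turn [  0.05  -0.15 -19.64] shift [-0.9 -0.2  0.8] q [ 0.24  0.32 -0.35  1.9   0.13  0.95 -1.69] F [ 0.3 -0.3  1.4] T [-0.24 -0.07  0.01] w 0.147 pos [ 0.5498 -0.0099  0.1118]
```

View pics/z5.png

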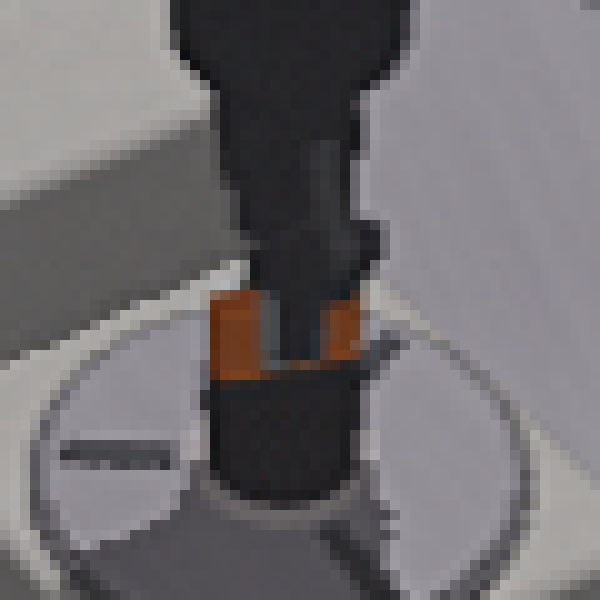

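It runs freely clockwise and the bar turns with the fingers. I'll go on to about 63°.

```bash
python3 -m inch '[[0,0,7,0,0,0,0],[0,0,14,0,0,0,0],[0,0,21,0,0,0,0],[0,0,28,0,0,0,0],[0,0,35,0,0,0,0],[0,0,40,0,0,0,0],[0,0,43,0,0,0,0],[0,0,43,0,0,0,0],[0,0,43,0,0,0,0]]'; python3 - <<'E'
from h import *
togo([.550,-.009,.111],-67.5)
b=ctrl.snapshot("side");cv2.imwrite("pics/z6.png",cv2.resize(b[150:210,230:290],None,fx=10,fy=10,interpolation=cv2.INTER_NEAREST))
E
```

```text
clock: 11.8
ee_pos: [0.5493, -0.0089, 0.1118]
tool_rot: [-0.001, -0.42, 0.908, 0.0]
force: [-2.2, 1.1, 3.7]
gripper_width: 0.148
t 11.8 turn [ 9.000e-02 -2.000e-02 -6.283e+01] shift [-0.4 -0.6  0.8] q [ 0.14  0.3  -0.23  1.91  0.08  0.94 -2.4 ] F [-2.2  1.1  3.7] T [0.19 0.56 0.04] w 0.148 pos [ 0.5493 -0.0089  0.1118]
```

View pics/z6.png

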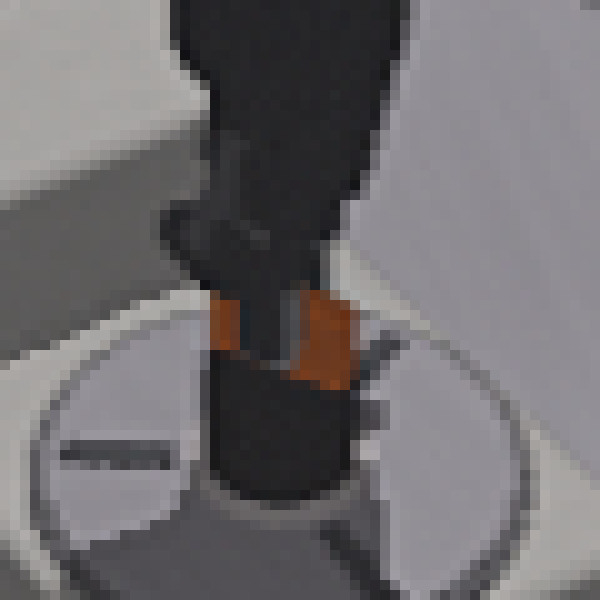

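```bash
python3 -m inch '[[0,0,3,0,0,0,0],[0,0,5,0,0,0,0],[0,0,5,0,0,0,0]]'; python3 -c "
from h import *
togo([.550,-.009,.111],-67.5)"
```

```text
clock: 12.22
ee_pos: [0.5494, -0.0082, 0.1118]
tool_rot: [-0.0, -0.38, 0.925, 0.001]
force: [-2.6, 2.2, 5.9]
gripper_width: 0.152
t 12.22 turn [ 8.000e-02  3.000e-02 -6.787e+01] shift [ 0.2 -1.   0.8] q [ 0.13  0.3  -0.22  1.91  0.08  0.94 -2.49] F [-2.6  2.2  5.9] T [0.42 0.78 0.25] w 0.152 pos [ 0.5494 -0.0082  0.1118]
```

The torque is just starting to rise at 68°, so the cap has reached the loose-end stop. I'll lift gently as a test.

```bash
python3 -m inch '[[0,0,0,0,0,-2,0],[0,0,0,0,0,-4,0],[0,0,0,0,0,-6,0],[0,0,0,0,0,-8,0],[0,0,0,0,0,-8,0]]'; python3 - <<'E'
from h import *
togo([.550,-.009,.111],-67.5)
b=ctrl.snapshot("side");cv2.imwrite("pics/z7.png",cv2.resize(b[150:210,230:290],None,fx=10,fy=10,interpolation=cv2.INTER_NEAREST))
E
```

```text
clock: 12.85
ee_pos: [0.551, -0.0105, 0.1208]
tool_rot: [0.001, -0.378, 0.926, -0.001]
force: [0.1, 0.1, -0.6]
gripper_width: 0.148
t 12.85 turn [-1.400e-01 -4.000e-02 -6.808e+01] shift [-0.3  1.8  9.7] q [ 0.13  0.29 -0.22  1.9   0.08  0.95 -2.49] F [ 0.1  0.1 -0.6] T [-0.02 -0.06  0.02] w 0.148 pos [ 0.551  -0.0105  0.1208]
```

View pics/z7.png

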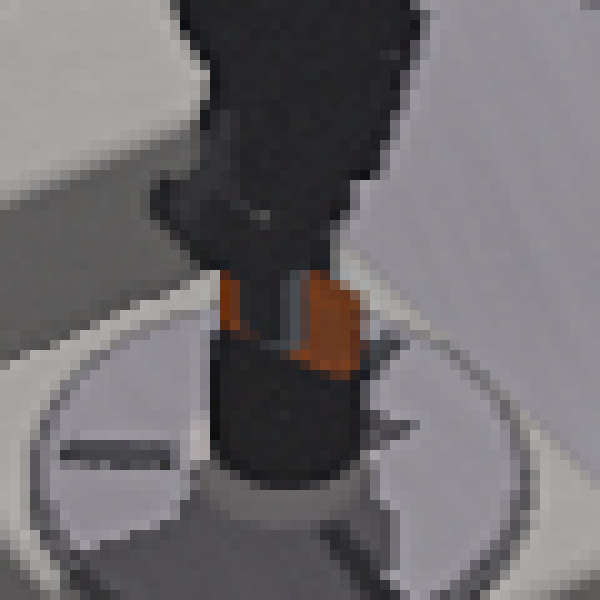

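The cap rises with no resistance. I'll lift it another 75 mm, so its underside ends about 47 mm above the tip.

```bash
python3 -m inch '[[0,0,0,0,0,-8,0],[0,0,0,0,0,-16,0],[0,0,0,0,0,-24,0],[0,0,0,0,0,-32,0],[0,0,0,0,0,-40,0],[0,0,0,0,0,-48,0],[0,0,0,0,0,-56,0],[0,0,0,0,0,-64,0],[0,0,0,0,0,-71,0],[0,0,0,0,0,-75,0],[0,0,0,0,0,-75,0],[0,0,0,0,0,-75,0],[0,0,0,0,0,-75,0],[0,0,0,0,0,-75,0]]'; python3 - <<'E'
from h import *
togo([.550,-.009,.195],-67.5)
b=ctrl.snapshot("side");cv2.imwrite("pics/z8.png",cv2.resize(b[120:220,205:305],None,fx=6,fy=6,interpolation=cv2.INTER_CUBIC))
for c in ["top"]: cv2.imwrite("pics/top9.png",ctrl.snapshot(c))
E
```

```text
clock: 14.65
ee_pos: [0.5498, -0.0092, 0.1944]
tool_rot: [-0.0, -0.379, 0.926, 0.0]
force: [0.7, -0.3, -2.2]
gripper_width: 0.15
t 14.65 turn [ 3.0e-02 -0.0e+00 -6.8e+01] shift [-0.3  0.  -0.6] q [ 0.14  0.21 -0.22  1.83  0.05  1.1  -2.47] F [ 0.7 -0.3 -2.2] T [-0.05 -0.   -0.07] w 0.15 pos [ 0.5498 -0.0092  0.1944]
```

View pics/z8.png

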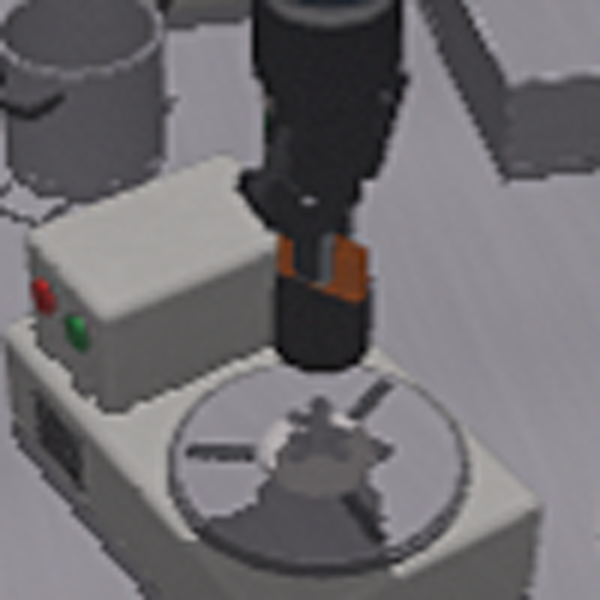

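View pics/top9.png

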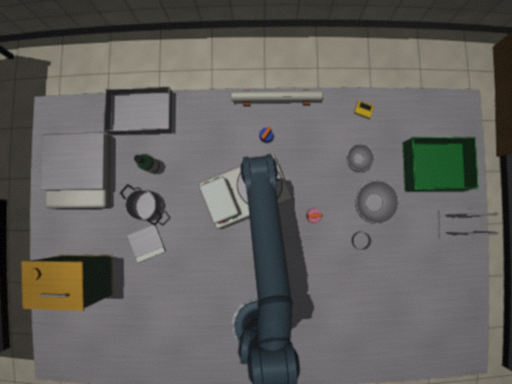

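The cap hangs upright in the gripper, clear above the bare spindle (crop underside at ~(320,365), spindle at ~(320,420)). The other kitchen things are at their starting pixels.

```bash
python3 -c "
from cell import ctrl
print(ctrl.hand_in())"
```

```text
the job is handed in; nothing more can be done
None
```

The cap is off and the job is handed in. It hangs upright and still in the gripper, with its underside about 47 mm above the spindle tip. The hand-in gave no verdict.

- **Thread:** It is left-handed. Counter-clockwise, the resisting torque climbed to 1.7 N m by 14°, so I took that as the stop. Clockwise it ran freely to about 68° by the tool reading, where the torque just began to rise, and then it lifted off without resistance.
- **First grasp missed:** The fingers closed on nothing because the real fingertips sit about 33 mm above the reported TCP. A light touch on the bar top (about 12 N) confirmed this, and the second grasp, set that much lower, held.
- **Last checks:** The opening reads about 13 mm on the 14 mm bar. The wrist feels a downward force of about 2 N, near the cap's weight, and almost no torque. The side picture shows the cap clear of the bare spindle. In the top picture the bowls, pot, bottle, ring cutter and scraper look unmoved. The clock read about 14.7 s.

The finger grip force on the cap was not measured directly. I commanded 60 N.

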